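# Shut a control-box cover and lock its quarter-turn fastener

### The arm

A 6-joint arm with a two-finger parallel gripper is mounted at the origin on a cart in front of the work surface, level with it; the furniture and walls round the work are solid. World frame = base frame: x ahead of the robot, y to its left, z up, the work surface at z = 0. Lengths are in mm, angles in rad, forces in N, time in s.
With the tool pointing down it reaches from about 300 to 775 mm from the base axis. Payload 14.6 kg.
Tool frame: the origin (TCP) lies at the very end of the fingers, on their centre line; the grasp point (between the pads) lies 19 mm behind it; z points along the fingers, y is the line along which they close (so a half turn about z gives the same grasp; the last joint's range is limited). The gripper opens to 94 mm and grips with 3 to 60 N. Pads are 16 mm wide; open, the fingers measure 119 mm over their backs; the gripper's body (75 mm by 177 mm) begins 78 mm behind the grasp point.
Start: joints at [1.174, 0.3, 1.521, -0, 1.321, -0.067], TCP at [178.117, 520.35, 205.446] pointing down, gripper open.
Joint ranges: [-3.03, 3.03], [-0.79, 2.21], [0.23, 2.52], [-1.04, 4.18], [0, 3.07], [-2.55, 2.55]. Speed limits (rad/s): [2.22, 2.22, 2.57, 3.14, 3.14, 3.14].

### API

Orientations are given as [roll, pitch, yaw] about the fixed x, y, z axes, in that order (R = Rz(yaw) Ry(pitch) Rx(roll)).
In Python, from cell import manip gives the robot as it stands. The module is installed in compiled form; this text tells all that it offers.
- The arm moves only by the shell command python3 -m inch 'ROWS' [FORCE]. ROWS is JSON, a list of rows, each an object of numbers: "gripper": the opening, from 0 (shut) to 1 (fully open); "dx", "dy", "dz": the shift along the world's x, y, z in m; "wx", "wy", "wz": the turn, a rotation vector about the world's x, y, z in degrees. A call has exactly 5 rows; each row is the pose to reach, as a shift and turn from the pose commanded when the call began; what a row does not reach only later rows make up. A row lasts 1/12 s, in which the tool goes at most 41.7 mm and 7.16 degrees, less where a joint would pass 70% of its speed; a pose out of reach is approached as far as the arm can. A call with a gripper value outside its range is refused whole. The fingers move at their own pace and stop on an object; FORCE is the grip in N (left out, the last holds). Time passes only in rows, so rows that repeat a pose let the fingers close, or fill a call up. It gives the time, the measured TCP pose, the force, the opening and the grip force at its end, in the units of the state.
- manip.read_state(): the state, without advancing time (a new reading comes with each control period).
- manip.camera(name): name is "scene" or "top" or "wrist"; returns the picture (400x640x3 uint8, blue, green, red); there is no depth.
- manip.camera_info(name): a dict with "camera_matrix" (3x3 intrinsics, pixels), "R" (3x3) and "t" (3): a world point X has camera coordinates R X + t; the wrist camera has in their place "tool_from_camera" (4x4, takes a point from camera to tool coordinates, whose origin is the TCP and whose axes are the flange's). Camera axes: x right, y down, z forward; pixel columns grow to the right and rows downward; lengths in mm; the calibration is good to about 2 mm. The wrist camera is an equidistant fisheye: a pixel r from the principal point sees the ray r / f radians off the axis. A picture is of the moment at which its call begins: read the wrist's pose just before it. camera_info takes no time and is no camera call.
- manip.sign_off(): hands the job in; it is judged then, once.
The state is a dict: "clock": time; "joints": joint angles; "qd": joint speeds; "effort": joint torques, N m; "eef_pos": TCP position; "eef_rot": TCP orientation; "wrist_force": force on the tool from outside, world axes, zero at the start; "moment": the same for the moment, N m; "finger_gap": finger opening in mm; "finger_force": force on a finger pad.
Only numpy, scipy, OpenCV 4.12 (cv2) and the standard library are available. Lean on these libraries where they do the work, as an engineer would, in place of code of your own. Each camera call takes 0.05 s, during which the arm holds its last target. There are 200 camera calls.

### The job

Ease the hinged cover of the grey control box shut without slamming it, then press its black wing knob down to where you feel it bottom, turn it a quarter turn clockwise, and let it spring up into its locked detent before you let go. Do not force the knob past the felt bottom (the thin stop inside bends) or turn it while it resists (the stem twists), and leave the other things on the bench where they are.

Things in the scene. Friction and masses are not known exactly. Their poses are not given: they have to be found in the camera images.
- enclosure: grey sheet-metal control box, 200 (x) x 170 (y) x 70 mm high, fixed to the bench. Origin: centre of its underside, on the bench; x to its far, hinged side, z up. Aluminium cover on top, hinged along y at x = +96, z = 70 mm; when shut its top face is at z = 74 mm, from x = -106 to +92 mm, and the knob's axis is at x = -65, y = 0.
- cover (a joint): hinge of the cover, rad: 0 = shut on the rim, grows as the near edge lifts (starts 0.35 to 0.75, ajar). Stiff friction hinge: stays where it is left, closes with a few N near its free edge. The knob rides on it. Shut it with the knob unlocked, or the knob's cross bar will not enter its slot.
- cover_push (a point): point on the top face of the cover near its free edge, 175 mm from the hinge line, 58 mm to the enclosure's +y side of the knob's axis: a clear place to push the cover down. z is the normal of the face.
- knob_grip (a point): grip point of the black wing knob on the cover, on the knob's axis, 41 mm above the cover's top face. Site z: the axis, normal to the cover. The wing is 12 mm thick (point x), 40 mm long (point y), 28 mm tall: from 20 to 48 mm above the cover, on a 12 mm shaft. Unlocked it lies along the enclosure's y; locked along its x, in line with two short dark bars on the cover.
- knob (a joint): turn of the knob's stem, rad: 0 = unlocked, 1.571 = locked, grows clockwise seen from above; end stops -0.04 and 1.61. Unpressed, a cross bar below sits in a slot and stops it turning; pressed far enough, the bar passes under the catch and turns easily (under 0.15 N m). Let up within 0.07 rad of 1.571, it springs up into a detent groove, which holds it within 0.07 rad.
- wing_twist (a joint): how far the wing is wound on its stem by the torque on it, rad: 0 = no torque, 2.5 N m per rad, positive clockwise. If it winds up while the knob does not turn, the knob is not pressed far enough or is at its end stop; wound by more than 0.12 rad (0.3 N m) either way it is spoilt.
- plunger (a joint): how far the knob is pressed into the cover, m; 0 = up. Spring: 4 N plus 0.4 N per mm. The press needed before it turns differs from box to box, 5 to 14 mm, unseen once shut; the bottom, felt as a sharp rise in force (25 N per mm), follows 1.5 mm deeper (6.5 to 15.5 mm). In the locked detent it reads 3.5 mm less than the press needed (1.5 to 10.5 mm).
- stop_leaf (a joint): bend of the thin steel leaf inside the box that is the bottom of the knob's travel, m: 0 = untouched, 25 N per mm. A press of 3 to 10 N beyond the spring's force is enough to feel it; bent by more than 0.8 mm (20 N) it is spoilt.
- driver_b: blue-handled screwdriver, 175 mm long, lying on the bench; a bystander, leave it. Origin: centre of its underside.
- tape_measure: yellow tape measure, 67x79x33 mm, on the bench; a bystander, leave it. Origin: centre of its underside.
- battery_a: AA cell, 15 mm thick, 50 mm long, lying on the bench near the front of the enclosure; a bystander, leave it. Origin: centre of its underside.
- hex_key: bent hex key, 33x89x5 mm, on the bench; a bystander, leave it. Origin: centre of its underside.
- deli_cup_c: clear plastic cup, 78 mm across, 68 mm tall, on the bench; a bystander, leave it. Origin: centre of its underside.
- side_pliers: side cutters with orange grips, 169x61x13 mm, on the bench; a bystander, leave it. Origin: centre of its underside.
- tweezers: long steel tweezers, 18x208x8 mm, on the bench; a bystander, leave it. Origin: centre of its underside.

How it is judged (in metres and radians):
On the way, in this order (a step that is already met when the one before it is completed fails the run):
1. the cover is shut, with the knob still unlocked (value of joint cover below 0.03 rad and value of joint knob below 0.3 rad), for 0.2 s.
2. with the cover shut, the knob is pressed and turned past the catch (value of joint cover below 0.03 rad and value of joint knob above 0.8 rad), for 0.1 s.
At the end, for the whole second after the job is handed in: the cover is shut (under 0.02 rad); the knob, let go, rests in its locked detent: a quarter turn (1.48 to 1.66 rad), held down by the catch (0.5 to 12 mm) and still (value of joint cover below 0.02 rad and value of joint knob between 1.48 and 1.66 rad and value of joint plunger between 0.0005 and 0.012 m and velocity of joint knob between -0.05 and 0.05 rad/s); the robot touches nothing.
It fails at once if the turn is forced: the wing is twisted on its stem by more than 0.12 rad (0.3 N m) (value of joint wing_twist above 0.12 rad or value of joint wing_twist below -0.12 rad).
It fails at once if the knob is forced past its bottom: the stop leaf is bent by more than 0.8 mm (20 N) (value of joint stop_leaf above 0.0008 m).
It fails at once if the cover is slammed (over 2.5 rad/s) (velocity of joint cover below -2.5 rad/s).
It fails at once if a bystander on the bench is shoved aside by more than 30 mm (distance of any of driver_b, tape_measure, battery_a, hex_key, deli_cup_c, side_pliers, tweezers from where it was at the start of the episode above 0.03 m).
It also fails if it takes over 56 s, if anything falls off the work surface, if the arm or the gripper's body presses on something with over 40 N, if the wrist force passes 120 N, or if a joint passes its speed limit or range.

## Working session

There is one attempt and no reset: what is moved stays moved. The work goes in short steps, Python scripts to look and compute and a shell command to move; the robot and the scene stay as the last step left them, time stands still between calls to the robot, and variables do not carry over. Pictures are saved under pics/ and viewed, at most 10 in all, crops included, and the job is handed in when it is done.

```bash
mkdir -p pics; python3 - <<'E'
from cell import manip
import cv2,numpy as np
for n in("top","scene"):
    cv2.imwrite(f"pics/{n}0.png",manip.camera(n)); i=manip.camera_info(n); print(n,{k:np.round(v,4).tolist() if not isinstance(v,str) else v for k,v in i.items()})
print(manip.read_state())
E
```

```text
top {'camera_matrix': [[448.165, 0.0, 320.1581], [0.0, 448.165, 200.7016], [0.0, 0.0, 1.0]], 'R': [[-0.0043, -0.9999, 0.0144], [-0.9935, 0.0027, -0.1135], [0.1134, -0.0148, -0.9934]], 't': [31.5922, 583.2632, 1119.6561]}
scene {'camera_matrix': [[461.2989, 0.0, 319.5678], [0.0, 461.2989, 203.5551], [0.0, 0.0, 1.0]], 'R': [[0.6692, -0.743, -0.0068], [-0.4782, -0.4237, -0.7693], [0.5687, 0.5181, -0.6389]], 't': [-355.6563, 367.3142, 1081.4882]}
{'clock': 0.1, 'joints': array([ 1.17437550e+00,  3.00423107e-01,  1.52153418e+00,  4.35165522e-06,
        1.32067137e+00, -6.65902644e-02]), 'qd': array([ 0.00039132,  0.00115912, -0.00360237,  0.00057987,  0.00103913,
       -0.00070788]), 'effort': array([ 1.65931659e-03, -5.32638180e+01, -3.53282940e+01,  7.09500653e-02,
        2.34721228e-02, -9.03602859e-05]), 'eef_pos': array([178.0412411 , 520.13750656, 204.93248767]), 'eef_rot': array([-3.14055923e+00, -7.31423194e-05,  2.81176098e+00]), 'wrist_force': array([-0.22055892, -0.71579684, -0.507605  ]), 'moment': array([-0.01578607,  0.00591654, -0.01318448]), 'finger_force': 0.0, 'finger_gap': 93.72075454240247}
```

View pics/top0.png

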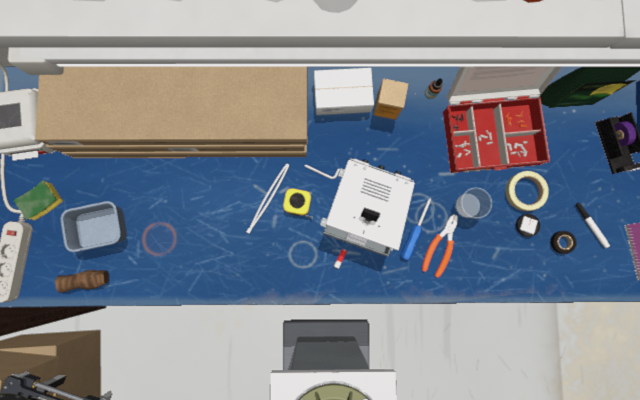

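View pics/scene0.png

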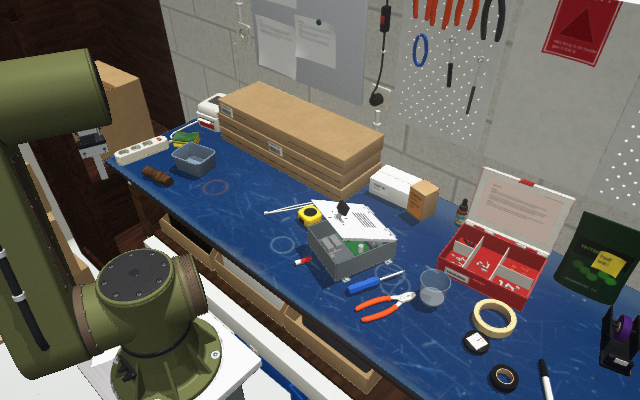

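```bash
python3 - <<'E'
import cv2
for n,(x,y,w,h,s) in {"top":(310,150,120,120,5),"scene":(290,185,120,100,6)}.items():
    im=cv2.imread(f"pics/{n}0.png")[y:y+h,x:x+w]; cv2.imwrite(f"pics/{n}_c.png",cv2.resize(im,None,fx=s,fy=s,interpolation=cv2.INTER_CUBIC))
E
```

```text
(no output)
```

View pics/top_c.png

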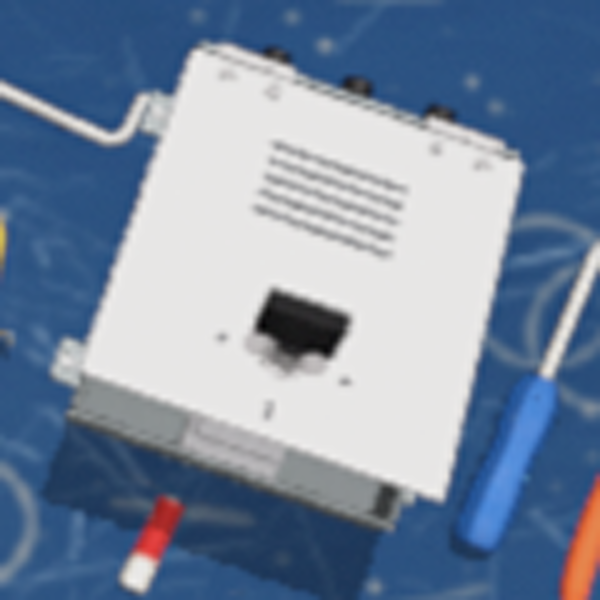

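View pics/scene_c.png

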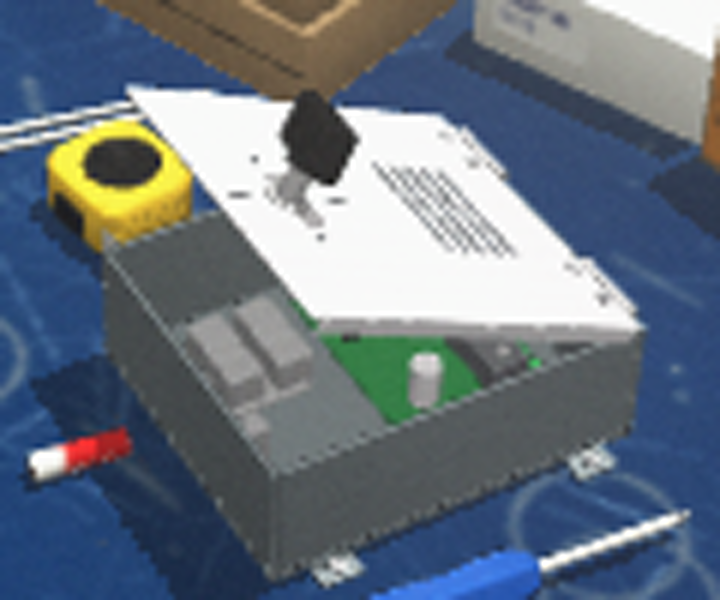

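```bash
cat > h.py <<'E'
from cell import manip
import numpy as np
from scipy.optimize import least_squares
def proj(n,X):
    i=manip.camera_info(n); p=np.array(i["camera_matrix"])@(np.array(i["R"])@X+np.array(i["t"])); return p[:2]/p[2]
def cov(d,y,h,a): # distance from hinge, y, height over the z=70 plane of cover
    return np.array([96-d*np.cos(a)-h*np.sin(a),y,70+d*np.sin(a)*1-0+h*np.cos(a)-0])
def W(p,L): c,s=np.cos(p[2]),np.sin(p[2]); return np.array([p[0]+c*L[0]-s*L[1],p[1]+s*L[0]+c*L[1],L[2]])
E
python3 - <<'E'
from h import *
B=[]
S=lambda u,v:np.array([290+u/6,185+v/6]); T=lambda u,v:np.array([310+u/5,150+v/5])
# sign: cover rotates so near edge lifts; normal tilts to +x
def cov(d,y,h,a): return np.array([96-d*np.cos(a)+h*np.sin(a),y,70+d*np.sin(a)+h*np.cos(a)])
O=[("scene",S(105,240),lambda p:np.array([-100,85,70])),("scene",S(275,473),lambda p:np.array([-100,-85,70])),
("scene",S(275,578),lambda p:np.array([-100,-85,0])),("scene",S(638,338),lambda p:np.array([100,-85,70])),
("scene",S(128,88),lambda p:cov(202,p[4],4,p[3])),("scene",S(318,325),lambda p:cov(202,-p[4],4,p[3])),
("top",T(85,375),lambda p:cov(202,p[4],4,p[3])),("top",T(443,499),lambda p:cov(202,-p[4],4,p[3])),
("top",T(70,412),lambda p:np.array([-100,85,70])),("top",T(393,527),lambda p:np.array([-100,-85,70])),
("scene",S(292,190),lambda p:cov(161,0,4,p[3])),("top",T(313,307),lambda p:cov(161,0,52,p[3]))]
f=lambda p:np.concatenate([proj(n,W(p,g(p)))-q for n,q,g in O])
r=least_squares(f,[430,-60,-.25,.5,87],x_scale=[10,10,.1,.1,5],loss="soft_l1");p=r.x
print(p.round(3));print(f(p).reshape(-1,2).round(1).tolist())
print("push",W(p,cov(175,58,4,p[3])),"shut push",W(p,cov(175,58,4,0)),"knob shut",W(p,cov(161,0,45,0)),"knob now",W(p,cov(161,0,45,p[3])))
s=manip.read_state();print(s["clock"])
from scipy.spatial.transform import Rotation as Ro
print(Ro.from_euler("xyz",s["eef_rot"]).as_matrix().round(2), manip.camera_info("wrist"))
E
```

```text
[ 5.65909e+02 -9.35980e+01 -3.53000e-01  4.49000e-01  8.65990e+01]
[[-0.4, 1.0], [0.1, 0.6], [-0.3, 0.6], [2.1, -1.9], [-0.2, -0.1], [-0.7, -1.3], [-0.3, -1.6], [0.1, -0.2], [0.1, -0.4], [0.5, 0.2], [-0.7, 1.8], [-0.1, 0.2]]
push [529.70412711 -18.45628071 149.51687597] shut push [511.8208794  -11.87013045  74.        ] knob shut [504.91381832 -71.13472786 115.        ] knob now [538.18609879 -83.38844387 180.38547398]
0.1
[[-0.95  0.32 -0.  ]
 [ 0.32  0.95 -0.  ]
 [ 0.   -0.   -1.  ]] {'camera_matrix': array([[309.70691629,   0.        , 320.69900176],
       [  0.        , 309.70691629, 199.01453256],
       [  0.        ,   0.        ,   1.        ]]), 'tool_from_camera': array([[-1.78042877e-03, -9.69194725e-01, -2.46289292e-01,
         7.20674383e+01],
       [ 9.99998393e-01, -1.67382753e-03, -6.42176090e-04,
         5.32162011e-01],
       [ 2.10147882e-04, -2.46290040e-01,  9.69196147e-01,
        -1.80660001e+02],
       [ 0.00000000e+00,  0.00000000e+00,  0.00000000e+00,
         1.00000000e+00]])}
```

```bash

python3 -m inch '[{"gripper":0,"dx":0.018,"dy":-0.027,"dz":0.01,"wz":-4.6},{"gripper":0,"dx":0.036,"dy":-0.054,"dz":0.02,"wz":-9.2},{"gripper":0,"dx":0.054,"dy":-0.081,"dz":0.03,"wz":-13.8},{"gripper":0,"dx":0.071,"dy":-0.108,"dz":0.04,"wz":-18.4},{"gripper":0,"dx":0.088,"dy":-0.135,"dz":0.05,"wz":-23}]' 20
python3 -m inch '[{"gripper":0,"dx":0.018,"dy":-0.027,"wz":-4.6},{"gripper":0,"dx":0.036,"dy":-0.054,"wz":-9.2},{"gripper":0,"dx":0.054,"dy":-0.081,"wz":-13.8},{"gripper":0,"dx":0.071,"dy":-0.108,"wz":-18.4},{"gripper":0,"dx":0.088,"dy":-0.135,"wz":-23}]'
python3 -m inch '[{"gripper":0,"dx":0.018,"dy":-0.027,"wz":-4.6},{"gripper":0,"dx":0.036,"dy":-0.054,"wz":-9.2},{"gripper":0,"dx":0.054,"dy":-0.081,"wz":-13.8},{"gripper":0,"dx":0.071,"dy":-0.108,"wz":-18.4},{"gripper":0,"dx":0.088,"dy":-0.135,"wz":-23}]'
python3 -c "from cell import manip;print(manip.read_state())"
```

```text
{'clock': 0.1, 'joints': array([ 1.17437550e+00,  3.00423107e-01,  1.52153418e+00,  4.35165522e-06,
        1.32067137e+00, -6.65902644e-02]), 'qd': array([ 0.00039132,  0.00115912, -0.00360237,  0.00057987,  0.00103913,
       -0.00070788]), 'effort': array([ 1.65931659e-03, -5.32638180e+01, -3.53282940e+01,  7.09500653e-02,
        2.34721228e-02, -9.03602859e-05]), 'eef_pos': array([178.0412411 , 520.13750656, 204.93248767]), 'eef_rot': array([-3.14055923e+00, -7.31423194e-05,  2.81176098e+00]), 'wrist_force': array([-0.22055892, -0.71579684, -0.507605  ]), 'moment': array([-0.01578607,  0.00591654, -0.01318448]), 'finger_force': 0.0, 'finger_gap': 93.72075454240247}validation failed for argument at $[0]...
validation failed for argument at $[0]...
validation failed for argument at $[0]...
```

```bash

python3 -m inch '[{"gripper":0,"dx":0.018,"dy":-0.027,"dz":0.01,"wx":0,"wy":0,"wz":-4.6},{"gripper":0,"dx":0.036,"dy":-0.054,"dz":0.02,"wx":0,"wy":0,"wz":-9.2},{"gripper":0,"dx":0.054,"dy":-0.081,"dz":0.03,"wx":0,"wy":0,"wz":-13.8},{"gripper":0,"dx":0.071,"dy":-0.108,"dz":0.04,"wx":0,"wy":0,"wz":-18.4},{"gripper":0,"dx":0.088,"dy":-0.135,"dz":0.05,"wx":0,"wy":0,"wz":-23}]' 20
```

```text
clock: 0.52
eef_pos: [266.5, 383.9, 255.6]
eef_rot: [-3.141, 0.0, 2.407]
wrist_force: [0.7, 0.1, -0.4]
finger_gap: 63.8
finger_force: 0.0
```

```bash

python3 -m inch '[{"gripper":0,"dx":0.018,"dy":-0.027,"dz":0,"wx":0,"wy":0,"wz":-4.6},{"gripper":0,"dx":0.036,"dy":-0.054,"dz":0,"wx":0,"wy":0,"wz":-9.2},{"gripper":0,"dx":0.054,"dy":-0.081,"dz":0,"wx":0,"wy":0,"wz":-13.8},{"gripper":0,"dx":0.071,"dy":-0.108,"dz":0,"wx":0,"wy":0,"wz":-18.4},{"gripper":0,"dx":0.088,"dy":-0.134,"dz":0,"wx":0,"wy":0,"wz":-23}]'
python3 -m inch '[{"gripper":0,"dx":0.018,"dy":-0.027,"dz":0,"wx":0,"wy":0,"wz":-4.6},{"gripper":0,"dx":0.036,"dy":-0.054,"dz":0,"wx":0,"wy":0,"wz":-9.2},{"gripper":0,"dx":0.054,"dy":-0.081,"dz":0,"wx":0,"wy":0,"wz":-13.8},{"gripper":0,"dx":0.071,"dy":-0.108,"dz":0,"wx":0,"wy":0,"wz":-18.4},{"gripper":0,"dx":0.088,"dy":-0.134,"dz":0,"wx":0,"wy":0,"wz":-23}]'
python3 -m inch '[{"gripper":0,"dx":0.018,"dy":-0.027,"dz":-0.014,"wx":0,"wy":0,"wz":-4.5},{"gripper":0,"dx":0.036,"dy":-0.054,"dz":-0.028,"wx":0,"wy":0,"wz":-9},{"gripper":0,"dx":0.054,"dy":-0.081,"dz":-0.042,"wx":0,"wy":0,"wz":-13.5},{"gripper":0,"dx":0.071,"dy":-0.108,"dz":-0.056,"wx":0,"wy":0,"wz":-18},{"gripper":0,"dx":0.086,"dy":-0.134,"dz":-0.07,"wx":0,"wy":0,"wz":-22}]'
python3 - <<'E'
from cell import manip;import cv2
s=manip.read_state();print(s['eef_pos'],s['eef_rot'],s['joints'],s['clock'])
cv2.imwrite("pics/w1.png",manip.camera("wrist"))
E
```

```text
clock: 0.93
eef_pos: [354.6, 249.8, 255.3]
eef_rot: [-3.141, 0.0, 2.005]
wrist_force: [0.3, 0.2, 0.5]
finger_gap: 31.0
finger_force: 0.0
clock: 1.35
eef_pos: [442.6, 115.7, 255.3]
eef_rot: [-3.141, 0.0, 1.603]
wrist_force: [-0.5, 0.3, 0.2]
finger_gap: 0.8
finger_force: 0.0
clock: 1.77
eef_pos: [528.7, -18.3, 184.4]
eef_rot: [-3.141, 0.0, 1.219]
wrist_force: [1.0, 1.2, 1.3]
finger_gap: 0.1
finger_force: 0.0
[528.66614717 -18.2906251  184.38823736] [-3.14107027e+00  1.61934425e-04  1.21929353e+00] [-1.03813821e-01  2.71817968e-01  1.60737834e+00 -3.03494350e-05
  1.26294249e+00  2.47698221e-01] 1.7667
```

View pics/w1.png

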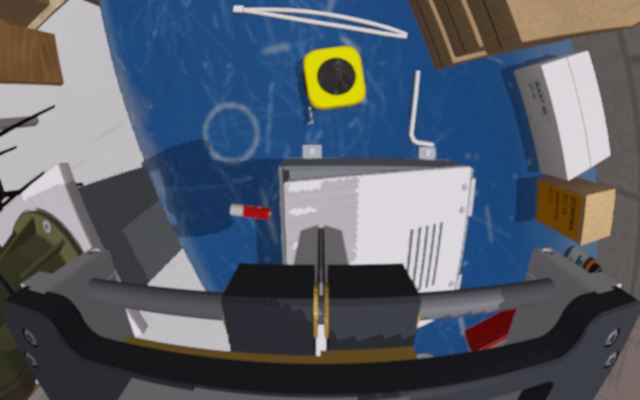

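```bash

python3 -m inch '[{"gripper":0,"dx":0,"dy":0,"dz":-0.007,"wx":0,"wy":0,"wz":0},{"gripper":0,"dx":0,"dy":0,"dz":-0.014,"wx":0,"wy":0,"wz":0},{"gripper":0,"dx":0,"dy":0,"dz":-0.021,"wx":0,"wy":0,"wz":0},{"gripper":0,"dx":0,"dy":0,"dz":-0.028,"wx":0,"wy":0,"wz":0},{"gripper":0,"dx":-0.002,"dy":0.001,"dz":-0.034,"wx":0,"wy":0,"wz":0}]' 
python3 -m inch '[{"gripper":0,"dx":-0.003,"dy":0.001,"dz":-0.007,"wx":0,"wy":0,"wz":0},{"gripper":0,"dx":-0.006,"dy":0.002,"dz":-0.014,"wx":0,"wy":0,"wz":0},{"gripper":0,"dx":-0.008,"dy":0.003,"dz":-0.021,"wx":0,"wy":0,"wz":0},{"gripper":0,"dx":-0.010,"dy":0.004,"dz":-0.028,"wx":0,"wy":0,"wz":0},{"gripper":0,"dx":-0.011,"dy":0.004,"dz":-0.035,"wx":0,"wy":0,"wz":0}]'
python3 -m inch '[{"gripper":0,"dx":-0.001,"dy":0,"dz":-0.007,"wx":0,"wy":0,"wz":0},{"gripper":0,"dx":-0.002,"dy":0.001,"dz":-0.014,"wx":0,"wy":0,"wz":0},{"gripper":0,"dx":-0.003,"dy":0.001,"dz":-0.021,"wx":0,"wy":0,"wz":0},{"gripper":0,"dx":-0.004,"dy":0.001,"dz":-0.027,"wx":0,"wy":0,"wz":0},{"gripper":0,"dx":-0.004,"dy":0.001,"dz":-0.033,"wx":0,"wy":0,"wz":0}]'
```

```text
clock: 2.23
eef_pos: [526.0, -14.9, 150.9]
eef_rot: [3.141, -0.0, 1.225]
wrist_force: [0.2, 0.3, 0.6]
finger_gap: 0.5
finger_force: 0.1
clock: 2.65
eef_pos: [514.8, -11.4, 115.8]
eef_rot: [-3.142, 0.0, 1.224]
wrist_force: [0.1, 1.0, 0.6]
finger_gap: 0.3
finger_force: 0.1
clock: 3.07
eef_pos: [511.0, -10.7, 82.8]
eef_rot: [-3.141, 0.0, 1.224]
wrist_force: [0.0, -1.2, 0.1]
finger_gap: 0.2
finger_force: 0.0
```

```bash

python3 -m inch '[{"gripper":0,"dx":0,"dy":0,"dz":-0.002,"wx":0,"wy":0,"wz":0},{"gripper":0,"dx":0,"dy":0,"dz":-0.004,"wx":0,"wy":0,"wz":0},{"gripper":0,"dx":0,"dy":0,"dz":-0.006,"wx":0,"wy":0,"wz":0},{"gripper":0,"dx":0,"dy":0,"dz":-0.007,"wx":0,"wy":0,"wz":0},{"gripper":0,"dx":0,"dy":0,"dz":-0.008,"wx":0,"wy":0,"wz":0}]' 
python3 - <<'E'
from cell import manip;import cv2
a=manip.camera("scene")[185:285,280:400];b=manip.camera("wrist")[130:290,230:500]
a=cv2.resize(a,(480,400),interpolation=2);b=cv2.resize(b,(320,190));b=cv2.copyMakeBorder(b,0,210,0,0,cv2.BORDER_CONSTANT)
cv2.imwrite("pics/c2.png",cv2.hconcat([a,b]))
E
```

```text
clock: 3.48
eef_pos: [511.2, -10.7, 75.5]
eef_rot: [3.141, -0.0, 1.224]
wrist_force: [-0.1, -0.0, 0.2]
finger_gap: 0.8
finger_force: 0.0
```

View pics/c2.png

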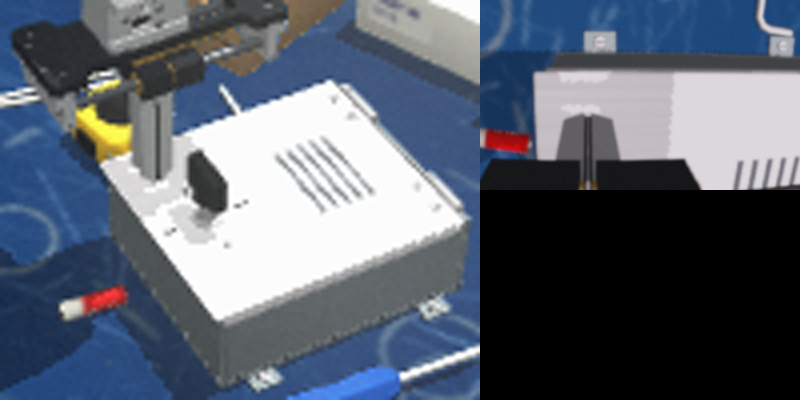

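The cover is almost shut with the fingertips on it, clear of the knob (at about 205,180 in the crop). I'll push the last few mm until I feel the rim.

```bash

python3 -m inch '[{"gripper":0,"dx":0,"dy":0,"dz":-0.0005,"wx":0,"wy":0,"wz":0},{"gripper":0,"dx":0,"dy":0,"dz":-0.001,"wx":0,"wy":0,"wz":0},{"gripper":0,"dx":0,"dy":0,"dz":-0.0015,"wx":0,"wy":0,"wz":0},{"gripper":0,"dx":0,"dy":0,"dz":-0.002,"wx":0,"wy":0,"wz":0},{"gripper":0,"dx":0,"dy":0,"dz":-0.002,"wx":0,"wy":0,"wz":0}]' 
```

```text
clock: 4.0
eef_pos: [511.2, -10.7, 74.2]
eef_rot: [3.141, -0.0, 1.224]
wrist_force: [-3.6, 1.3, 9.4]
finger_gap: 0.7
finger_force: 4.5
```

```bash

python3 -m inch '[{"gripper":0,"dx":0,"dy":0,"dz":-0.0003,"wx":0,"wy":0,"wz":0},{"gripper":0,"dx":0,"dy":0,"dz":-0.0006,"wx":0,"wy":0,"wz":0},{"gripper":0,"dx":0,"dy":0,"dz":-0.001,"wx":0,"wy":0,"wz":0},{"gripper":0,"dx":0,"dy":0,"dz":-0.001,"wx":0,"wy":0,"wz":0},{"gripper":0,"dx":0,"dy":0,"dz":-0.001,"wx":0,"wy":0,"wz":0}]' 
```

```text
clock: 4.42
eef_pos: [511.3, -10.6, 74.0]
eef_rot: [3.141, -0.0, 1.224]
wrist_force: [-8.8, 0.1, 20.4]
finger_gap: 0.4
finger_force: 10.2
```

```bash

python3 -m inch '[{"gripper":0,"dx":0,"dy":0,"dz":0.01,"wx":0,"wy":0,"wz":0},{"gripper":0,"dx":0,"dy":0,"dz":0.035,"wx":0,"wy":0,"wz":0},{"gripper":0,"dx":0,"dy":0,"dz":0.065,"wx":0,"wy":0,"wz":0},{"gripper":0.5,"dx":0,"dy":0,"dz":0.095,"wx":0,"wy":0,"wz":0},{"gripper":0.5,"dx":-0.002,"dy":-0.015,"dz":0.11,"wx":0,"wy":0,"wz":0}]' 
python3 -m inch '[{"gripper":0.5,"dx":-0.001,"dy":-0.010,"dz":0,"wx":0,"wy":0,"wz":0},{"gripper":0.5,"dx":-0.002,"dy":-0.025,"dz":0,"wx":0,"wy":0,"wz":0},{"gripper":0.5,"dx":-0.004,"dy":-0.040,"dz":0,"wx":0,"wy":0,"wz":0},{"gripper":0.5,"dx":-0.004,"dy":-0.045,"dz":0,"wx":0,"wy":0,"wz":0},{"gripper":0.5,"dx":-0.004,"dy":-0.045,"dz":0,"wx":0,"wy":0,"wz":0}]' 
python3 - <<'E'
from cell import manip;import cv2
s=manip.read_state();print(s['eef_pos'],s['eef_rot'],s['clock'])
a=manip.camera("wrist");b=manip.camera("top");cv2.imwrite("pics/w3.png",a);cv2.imwrite("pics/t3.png",b)
a=cv2.resize(a[200:360,220:420],(500,400),interpolation=2);b=cv2.resize(b[150:270,330:420],(300,400),interpolation=2)
cv2.imwrite("pics/c3.png",cv2.hconcat([a,b]))
E
```

```text
clock: 4.83
eef_pos: [510.1, -24.5, 186.2]
eef_rot: [3.138, -0.001, 1.225]
wrist_force: [1.0, 0.6, 0.9]
finger_gap: 10.4
finger_force: 0.0
clock: 5.25
eef_pos: [504.8, -71.5, 181.7]
eef_rot: [-3.141, 0.0, 1.222]
wrist_force: [-0.3, 0.3, 0.7]
finger_gap: 43.7
finger_force: 0.0
[504.82336221 -71.51591783 181.68331116] [-3.14055697e+00  1.50520022e-04  1.22183693e+00] 5.25
```

View pics/c3.png

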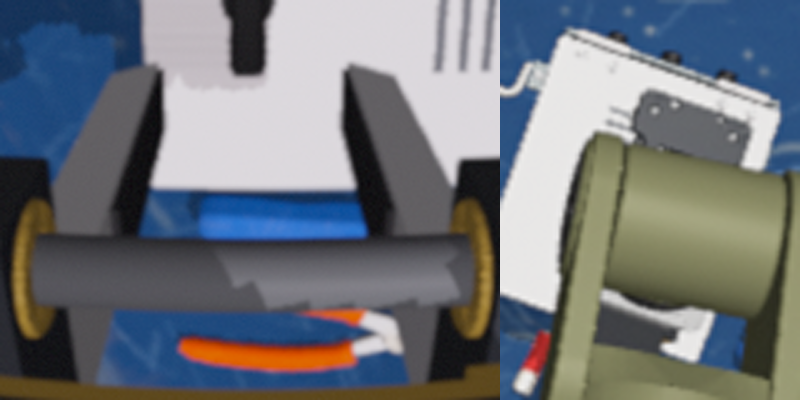

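```bash
python3 - <<'E'
import cv2
a=cv2.imread("pics/w3.png")[170:250,260:380];cv2.imwrite("pics/c4.png",cv2.resize(a,None,fx=6,fy=6,interpolation=2))
E
```

```text
(no output)
```

View pics/c4.png

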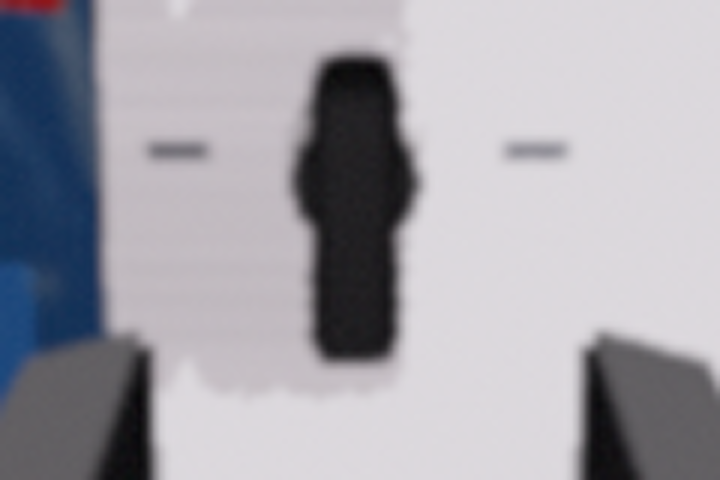

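```bash
python3 - <<'E'
from h import *
from scipy.spatial.transform import Rotation as Ro
i=manip.camera_info("wrist");K=i["camera_matrix"];T=np.array(i["tool_from_camera"])
P=np.array([504.82,-71.52,181.68]);R=Ro.from_euler("xyz",[-3.14056,.00015,1.22184]).as_matrix()
def pt(u,v,z):
    u,v=260+u/6,170+v/6;a=np.array([u-K[0,2],v-K[1,2]])/K[0,0];r=np.hypot(*a)
    d=R@T[:3,:3]@np.r_[a/r*np.sin(r),np.cos(r)];c=P+R@T[:3,3];return c+d*(z-c[2])/d[2]
b1,b2=pt(178,150,74),pt(536,150,74);c=(b1+b2)/2
print(b1,b2,c,np.degrees(np.arctan2(*(b2-b1)[1::-1])))
e1,e2=pt(355,358,122),pt(355,62,122);print(e1,e2,np.linalg.norm(e1-e2),(e1+e2)/2,"tool-frame err",R.T@((e1+e2)/2-P),R.T@(c-P))
E
```

```text
[476.6513304  -58.66709701  74.        ] [530.49056135 -78.3420358   74.        ] [503.57094587 -68.5045664   74.        ] -20.074259864788875
[497.43531243 -85.22305803 122.        ] [511.6772122 -46.4512522 122.       ] 41.304777406262055 [504.55626232 -65.83715512 122.        ] tool-frame err [ 5.25911573 -2.12927566 59.68144243] [  2.42277249  -2.09360549 107.68185718]
```

```bash

python3 -m inch '[{"gripper":0.5,"dx":-0.001,"dy":0.0035,"dz":-0.015,"wx":0,"wy":0,"wz":0},{"gripper":0.5,"dx":-0.001,"dy":0.0035,"dz":-0.035,"wx":0,"wy":0,"wz":0},{"gripper":0.5,"dx":-0.001,"dy":0.0035,"dz":-0.055,"wx":0,"wy":0,"wz":0},{"gripper":0.5,"dx":-0.001,"dy":0.0035,"dz":-0.073,"wx":0,"wy":0,"wz":0},{"gripper":0.5,"dx":-0.001,"dy":0.0035,"dz":-0.085,"wx":0,"wy":0,"wz":0}]' 
python3 -m inch '[{"gripper":0.3,"dx":0,"dy":0,"dz":0,"wx":0,"wy":0,"wz":0},{"gripper":0.25,"dx":0,"dy":0,"dz":0,"wx":0,"wy":0,"wz":0},{"gripper":0.2,"dx":0,"dy":0,"dz":0,"wx":0,"wy":0,"wz":0},{"gripper":0.16,"dx":0,"dy":0,"dz":0,"wx":0,"wy":0,"wz":0},{"gripper":0.16,"dx":0,"dy":0,"dz":0,"wx":0,"wy":0,"wz":0}]' 10
python3 -m inch '[{"gripper":0,"dx":0,"dy":0,"dz":0,"wx":0,"wy":0,"wz":0},{"gripper":0,"dx":0,"dy":0,"dz":0,"wx":0,"wy":0,"wz":0},{"gripper":0,"dx":0,"dy":0,"dz":0,"wx":0,"wy":0,"wz":0},{"gripper":0,"dx":0,"dy":0,"dz":0,"wx":0,"wy":0,"wz":0},{"gripper":0,"dx":0,"dy":0,"dz":0,"wx":0,"wy":0,"wz":0}]' 10
python3 -c "from cell import manip;print(manip.read_state()['moment'])"
```

```text
clock: 5.77
eef_pos: [503.5, -66.2, 95.5]
eef_rot: [-3.14, 0.0, 1.224]
wrist_force: [-0.1, -0.4, -0.5]
finger_gap: 46.8
finger_force: 0.0
clock: 6.18
eef_pos: [504.5, -67.1, 98.3]
eef_rot: [3.14, -0.0, 1.224]
wrist_force: [-0.8, -0.5, 0.9]
finger_gap: 17.3
finger_force: 0.0
clock: 6.6
eef_pos: [504.4, -67.2, 97.7]
eef_rot: [3.141, -0.0, 1.223]
wrist_force: [1.4, 0.0, 3.4]
finger_gap: 12.0
finger_force: 10.0
[-0.03463393 -0.22341647  0.01216687]
```

```bash

python3 -m inch '[{"gripper":0,"dx":0,"dy":0,"dz":0,"wx":0,"wy":0,"wz":0},{"gripper":0,"dx":0,"dy":0,"dz":0,"wx":0,"wy":0,"wz":0},{"gripper":0,"dx":0,"dy":0,"dz":-0.001,"wx":0,"wy":0,"wz":0},{"gripper":0,"dx":0,"dy":0,"dz":-0.002,"wx":0,"wy":0,"wz":0},{"gripper":0,"dx":0,"dy":0,"dz":-0.002,"wx":0,"wy":0,"wz":0}]' 45
python3 -m inch '[{"gripper":0,"dx":0,"dy":0,"dz":-0.0005,"wx":0,"wy":0,"wz":0},{"gripper":0,"dx":0,"dy":0,"dz":-0.001,"wx":0,"wy":0,"wz":0},{"gripper":0,"dx":0,"dy":0,"dz":-0.0015,"wx":0,"wy":0,"wz":0},{"gripper":0,"dx":0,"dy":0,"dz":-0.002,"wx":0,"wy":0,"wz":0},{"gripper":0,"dx":0,"dy":0,"dz":-0.002,"wx":0,"wy":0,"wz":0}]'
python3 -c "from cell import manip;print(manip.read_state()['moment'])"
```

```text
clock: 7.02
eef_pos: [504.4, -67.2, 95.4]
eef_rot: [3.141, -0.0, 1.224]
wrist_force: [3.4, -0.1, 5.0]
finger_gap: 11.6
finger_force: 45.0
clock: 7.43
eef_pos: [504.3, -67.2, 93.5]
eef_rot: [3.141, -0.0, 1.224]
wrist_force: [4.9, -0.6, 4.3]
finger_gap: 11.8
finger_force: 45.0
[-0.16674282 -0.94280475  0.02769004]
```

```bash

python3 -m inch '[{"gripper":0,"dx":0,"dy":0,"dz":-0.0005,"wx":0,"wy":0,"wz":0},{"gripper":0,"dx":0,"dy":0,"dz":-0.001,"wx":0,"wy":0,"wz":0},{"gripper":0,"dx":0,"dy":0,"dz":-0.001,"wx":0,"wy":0,"wz":0},{"gripper":0,"dx":0,"dy":0,"dz":-0.001,"wx":0,"wy":0,"wz":0},{"gripper":0,"dx":0,"dy":0,"dz":-0.001,"wx":0,"wy":0,"wz":0}]'
```

```text
clock: 7.85
eef_pos: [504.3, -67.2, 92.6]
eef_rot: [3.141, -0.0, 1.224]
wrist_force: [5.5, -0.3, 5.2]
finger_gap: 11.4
finger_force: 45.0
```

```bash

python3 -m inch '[{"gripper":0,"dx":0,"dy":0,"dz":-0.0005,"wx":0,"wy":0,"wz":0},{"gripper":0,"dx":0,"dy":0,"dz":-0.001,"wx":0,"wy":0,"wz":0},{"gripper":0,"dx":0,"dy":0,"dz":-0.001,"wx":0,"wy":0,"wz":0},{"gripper":0,"dx":0,"dy":0,"dz":-0.001,"wx":0,"wy":0,"wz":0},{"gripper":0,"dx":0,"dy":0,"dz":-0.001,"wx":0,"wy":0,"wz":0}]'
```

```text
clock: 8.27
eef_pos: [504.3, -67.2, 91.6]
eef_rot: [3.141, -0.0, 1.224]
wrist_force: [5.1, -0.6, 5.7]
finger_gap: 11.5
finger_force: 45.0
```

```bash

python3 -m inch '[{"gripper":0,"dx":0,"dy":0,"dz":-0.0003,"wx":0,"wy":0,"wz":0},{"gripper":0,"dx":0,"dy":0,"dz":-0.0005,"wx":0,"wy":0,"wz":0},{"gripper":0,"dx":0,"dy":0,"dz":-0.0005,"wx":0,"wy":0,"wz":0},{"gripper":0,"dx":0,"dy":0,"dz":-0.0005,"wx":0,"wy":0,"wz":0},{"gripper":0,"dx":0,"dy":0,"dz":-0.0005,"wx":0,"wy":0,"wz":0}]'
```

```text
clock: 8.68
eef_pos: [504.3, -67.2, 91.1]
eef_rot: [3.141, -0.0, 1.224]
wrist_force: [4.5, -0.7, 6.3]
finger_gap: 11.7
finger_force: 45.0
```

```bash

python3 -m inch '[{"gripper":0,"dx":0,"dy":0,"dz":-0.0005,"wx":0,"wy":0,"wz":0},{"gripper":0,"dx":0,"dy":0,"dz":-0.001,"wx":0,"wy":0,"wz":0},{"gripper":0,"dx":0,"dy":0,"dz":-0.001,"wx":0,"wy":0,"wz":0},{"gripper":0,"dx":0,"dy":0,"dz":-0.001,"wx":0,"wy":0,"wz":0},{"gripper":0,"dx":0,"dy":0,"dz":-0.001,"wx":0,"wy":0,"wz":0}]'
```

```text
clock: 9.1
eef_pos: [504.3, -67.2, 90.1]
eef_rot: [3.141, -0.0, 1.224]
wrist_force: [4.6, -0.5, 7.1]
finger_gap: 11.8
finger_force: 45.0
```

```bash

python3 -m inch '[{"gripper":0,"dx":0,"dy":0,"dz":-0.0005,"wx":0,"wy":0,"wz":0},{"gripper":0,"dx":0,"dy":0,"dz":-0.0007,"wx":0,"wy":0,"wz":0},{"gripper":0,"dx":0,"dy":0,"dz":-0.0007,"wx":0,"wy":0,"wz":0},{"gripper":0,"dx":0,"dy":0,"dz":-0.0007,"wx":0,"wy":0,"wz":0},{"gripper":0,"dx":0,"dy":0,"dz":-0.0007,"wx":0,"wy":0,"wz":0}]'
```

```text
clock: 9.52
eef_pos: [504.4, -67.2, 89.8]
eef_rot: [3.141, -0.0, 1.224]
wrist_force: [2.3, -0.1, 10.0]
finger_gap: 11.9
finger_force: 45.0
```

```bash

python3 -m inch '[{"gripper":0,"dx":0,"dy":0,"dz":-0.0002,"wx":0,"wy":0,"wz":0},{"gripper":0,"dx":0,"dy":0,"dz":-0.0003,"wx":0,"wy":0,"wz":0},{"gripper":0,"dx":0,"dy":0,"dz":-0.0003,"wx":0,"wy":0,"wz":0},{"gripper":0,"dx":0,"dy":0,"dz":-0.0003,"wx":0,"wy":0,"wz":0},{"gripper":0,"dx":0,"dy":0,"dz":-0.0003,"wx":0,"wy":0,"wz":0}]'; python3 -c "from cell import manip;print(manip.read_state()['moment'])"
```

```text
clock: 9.93
eef_pos: [504.4, -67.2, 89.6]
eef_rot: [3.141, -0.0, 1.224]
wrist_force: [2.2, -0.5, 11.8]
finger_gap: 11.8
finger_force: 45.0
[-0.00349929 -0.41100559 -0.00408741]
```

```bash

python3 -m inch '[{"gripper":0,"dx":0,"dy":0,"dz":0,"wx":0,"wy":0,"wz":-1},{"gripper":0,"dx":0,"dy":0,"dz":0,"wx":0,"wy":0,"wz":-2},{"gripper":0,"dx":0,"dy":0,"dz":0,"wx":0,"wy":0,"wz":-3},{"gripper":0,"dx":0,"dy":0,"dz":0,"wx":0,"wy":0,"wz":-4},{"gripper":0,"dx":0,"dy":0,"dz":0,"wx":0,"wy":0,"wz":-4}]'; python3 -c "from cell import manip;print(manip.read_state()['moment'])"
```

```text
clock: 10.35
eef_pos: [504.5, -67.2, 89.7]
eef_rot: [3.14, -0.0, 1.153]
wrist_force: [2.1, -0.4, 11.5]
finger_gap: 11.7
finger_force: 45.0
[-0.09607565 -0.46159969  0.0460682 ]
```

```bash

python3 -m inch '[{"gripper":0,"dx":0,"dy":0,"dz":0,"wx":0,"wy":0,"wz":-1},{"gripper":0,"dx":0,"dy":0,"dz":0,"wx":0,"wy":0,"wz":-2},{"gripper":0,"dx":0,"dy":0,"dz":0,"wx":0,"wy":0,"wz":-3},{"gripper":0,"dx":0,"dy":0,"dz":0,"wx":0,"wy":0,"wz":-4},{"gripper":0,"dx":0,"dy":0,"dz":0,"wx":0,"wy":0,"wz":-4}]'; python3 -c "from cell import manip;print(manip.read_state()['moment'])"
```

```text
clock: 10.77
eef_pos: [504.5, -67.2, 89.6]
eef_rot: [3.14, -0.0, 1.083]
wrist_force: [2.3, -0.4, 11.4]
finger_gap: 11.9
finger_force: 45.0
[-0.14518501 -0.5609682   0.0466548 ]
```

```bash

python3 -m inch '[{"gripper":0,"dx":0,"dy":0,"dz":0,"wx":0,"wy":0,"wz":-3},{"gripper":0,"dx":0,"dy":0,"dz":0,"wx":0,"wy":0,"wz":-6},{"gripper":0,"dx":0,"dy":0,"dz":0,"wx":0,"wy":0,"wz":-9},{"gripper":0,"dx":0,"dy":0,"dz":0,"wx":0,"wy":0,"wz":-12},{"gripper":0,"dx":0,"dy":0,"dz":0,"wx":0,"wy":0,"wz":-15}]'; python3 -c "from cell import manip;print(manip.read_state()['moment'])"
python3 -m inch '[{"gripper":0,"dx":0,"dy":0,"dz":0,"wx":0,"wy":0,"wz":-3},{"gripper":0,"dx":0,"dy":0,"dz":0,"wx":0,"wy":0,"wz":-6},{"gripper":0,"dx":0,"dy":0,"dz":0,"wx":0,"wy":0,"wz":-9},{"gripper":0,"dx":0,"dy":0,"dz":0,"wx":0,"wy":0,"wz":-12},{"gripper":0,"dx":0,"dy":0,"dz":0,"wx":0,"wy":0,"wz":-15}]'; python3 -c "from cell import manip;print(manip.read_state()['moment'])"
```

```text
clock: 11.18
eef_pos: [504.7, -67.4, 89.7]
eef_rot: [3.14, -0.001, 0.82]
wrist_force: [4.1, -0.6, 10.6]
finger_gap: 11.6
finger_force: 45.0
[-0.32455621 -0.7657323   0.05542485]
clock: 11.6
eef_pos: [504.8, -67.5, 89.7]
eef_rot: [3.14, -0.001, 0.558]
wrist_force: [4.5, -2.4, 10.6]
finger_gap: 11.8
finger_force: 45.0
[-0.54802357 -0.96195065  0.04757853]
```

```bash

python3 -m inch '[{"gripper":0,"dx":0,"dy":0,"dz":0,"wx":0,"wy":0,"wz":-3},{"gripper":0,"dx":0,"dy":0,"dz":0,"wx":0,"wy":0,"wz":-6},{"gripper":0,"dx":0,"dy":0,"dz":0,"wx":0,"wy":0,"wz":-9},{"gripper":0,"dx":0,"dy":0,"dz":0,"wx":0,"wy":0,"wz":-12},{"gripper":0,"dx":0,"dy":0,"dz":0,"wx":0,"wy":0,"wz":-15}]'; python3 -c "from cell import manip;print(manip.read_state()['moment'])"
python3 -m inch '[{"gripper":0,"dx":0,"dy":0,"dz":0,"wx":0,"wy":0,"wz":-3},{"gripper":0,"dx":0,"dy":0,"dz":0,"wx":0,"wy":0,"wz":-6},{"gripper":0,"dx":0,"dy":0,"dz":0,"wx":0,"wy":0,"wz":-9},{"gripper":0,"dx":0,"dy":0,"dz":0,"wx":0,"wy":0,"wz":-12},{"gripper":0,"dx":0,"dy":0,"dz":0,"wx":0,"wy":0,"wz":-15}]'; python3 -c "from cell import manip;print(manip.read_state()['moment'])"
```

```text
clock: 12.02
eef_pos: [504.9, -67.7, 89.8]
eef_rot: [3.14, -0.002, 0.296]
wrist_force: [5.0, -4.7, 9.5]
finger_gap: 11.9
finger_force: 45.0
[-0.91150074 -0.99896306  0.06020867]
clock: 12.43
eef_pos: [504.9, -67.9, 89.7]
eef_rot: [3.14, -0.002, 0.034]
wrist_force: [5.0, -5.0, 9.9]
finger_gap: 11.5
finger_force: 45.0
[-1.21227139 -0.96601973  0.04885709]
```

```bash

python3 -m inch '[{"gripper":0,"dx":0,"dy":0,"dz":0,"wx":0,"wy":0,"wz":-3},{"gripper":0,"dx":0,"dy":0,"dz":0,"wx":0,"wy":0,"wz":-6},{"gripper":0,"dx":0,"dy":0,"dz":0,"wx":0,"wy":0,"wz":-9},{"gripper":0,"dx":0,"dy":0,"dz":0,"wx":0,"wy":0,"wz":-12},{"gripper":0,"dx":0,"dy":0,"dz":0,"wx":0,"wy":0,"wz":-15}]'; python3 -c "from cell import manip;print(manip.read_state()['moment'])"
python3 -m inch '[{"gripper":0,"dx":0,"dy":0,"dz":0,"wx":0,"wy":0,"wz":-2},{"gripper":0,"dx":0,"dy":0,"dz":0,"wx":0,"wy":0,"wz":-4},{"gripper":0,"dx":0,"dy":0,"dz":0,"wx":0,"wy":0,"wz":-6},{"gripper":0,"dx":0,"dy":0,"dz":0,"wx":0,"wy":0,"wz":-7.5},{"gripper":0,"dx":0,"dy":0,"dz":0,"wx":0,"wy":0,"wz":-7.5}]'; python3 -c "from cell import manip;print(manip.read_state()['moment'])"
```

```text
clock: 12.85
eef_pos: [504.9, -68.1, 89.8]
eef_rot: [3.14, -0.003, -0.228]
wrist_force: [5.3, -7.4, 10.3]
finger_gap: 11.7
finger_force: 45.0
[-1.50641183 -0.93136387  0.10426964]
clock: 13.27
eef_pos: [504.8, -68.2, 89.7]
eef_rot: [3.14, -0.003, -0.358]
wrist_force: [5.9, -7.8, 10.1]
finger_gap: 12.0
finger_force: 45.0
[-1.59164978 -0.881837    0.01898703]
```

```bash

python3 -m inch '[{"gripper":0,"dx":0,"dy":0,"dz":0.001,"wx":0,"wy":0,"wz":0},{"gripper":0,"dx":0,"dy":0,"dz":0.002,"wx":0,"wy":0,"wz":0},{"gripper":0,"dx":0,"dy":0,"dz":0.003,"wx":0,"wy":0,"wz":0},{"gripper":0,"dx":0,"dy":0,"dz":0.004,"wx":0,"wy":0,"wz":0},{"gripper":0,"dx":0,"dy":0,"dz":0.004,"wx":0,"wy":0,"wz":0}]'; python3 -c "from cell import manip;print(manip.read_state()['moment'])"
python3 -m inch '[{"gripper":0,"dx":0,"dy":0,"dz":0.0005,"wx":0,"wy":0,"wz":0},{"gripper":0,"dx":0,"dy":0,"dz":0.001,"wx":0,"wy":0,"wz":0},{"gripper":0,"dx":0,"dy":0,"dz":0.0015,"wx":0,"wy":0,"wz":0},{"gripper":0,"dx":0,"dy":0,"dz":0.0015,"wx":0,"wy":0,"wz":0},{"gripper":0,"dx":0,"dy":0,"dz":0.0015,"wx":0,"wy":0,"wz":0}]'; python3 -c "from cell import manip;print(manip.read_state()['moment'])"
```

```text
clock: 13.68
eef_pos: [504.8, -68.2, 93.5]
eef_rot: [3.14, -0.003, -0.356]
wrist_force: [6.2, -7.9, 4.3]
finger_gap: 11.9
finger_force: 45.0
[-1.68271327 -1.30801403  0.06246024]
clock: 14.1
eef_pos: [504.8, -68.2, 94.8]
eef_rot: [3.14, -0.002, -0.356]
wrist_force: [7.6, -7.8, 4.8]
finger_gap: 11.3
finger_force: 45.0
[-1.69918302 -1.39137805  0.05021696]
```

```bash

python3 -m inch '[{"gripper":0,"dx":0,"dy":0,"dz":0.0005,"wx":0,"wy":0,"wz":0},{"gripper":0,"dx":0,"dy":0,"dz":0.0005,"wx":0,"wy":0,"wz":0},{"gripper":0,"dx":0,"dy":0,"dz":0.0005,"wx":0,"wy":0,"wz":0},{"gripper":0,"dx":0,"dy":0,"dz":0.0005,"wx":0,"wy":0,"wz":0},{"gripper":0,"dx":0,"dy":0,"dz":0.0005,"wx":0,"wy":0,"wz":0}]'; python3 -c "from cell import manip;print(manip.read_state()['moment'])"
```

```text
clock: 14.52
eef_pos: [504.7, -68.2, 95.0]
eef_rot: [3.14, -0.002, -0.356]
wrist_force: [9.5, -8.0, 0.3]
finger_gap: 12.1
finger_force: 45.0
[-1.77674949 -1.66737858 -0.00562918]
```

```bash

python3 -m inch '[{"gripper":0,"dx":0,"dy":0,"dz":0.0004,"wx":0,"wy":0,"wz":0},{"gripper":0,"dx":0,"dy":0,"dz":0.0004,"wx":0,"wy":0,"wz":0},{"gripper":0,"dx":0,"dy":0,"dz":0.0004,"wx":0,"wy":0,"wz":0},{"gripper":0,"dx":0,"dy":0,"dz":0.0004,"wx":0,"wy":0,"wz":0},{"gripper":0,"dx":0,"dy":0,"dz":0.0004,"wx":0,"wy":0,"wz":0}]'; python3 -c "from cell import manip;print(manip.read_state()['moment'])"
```

```text
clock: 14.93
eef_pos: [504.6, -68.2, 95.1]
eef_rot: [3.14, -0.002, -0.356]
wrist_force: [10.3, -8.2, -3.4]
finger_gap: 11.6
finger_force: 45.0
[-1.7643763  -1.95135235  0.00812583]
```

The knob lifted 5 mm and then stopped, which matches the detent. Now I'll ease off the upward pull, release and retreat.

```bash

python3 -m inch '[{"gripper":0,"dx":0,"dy":0,"dz":-0.0004,"wx":0,"wy":0,"wz":0},{"gripper":0,"dx":0,"dy":0,"dz":-0.0004,"wx":0,"wy":0,"wz":0},{"gripper":0,"dx":0,"dy":0,"dz":-0.0004,"wx":0,"wy":0,"wz":0},{"gripper":0,"dx":0,"dy":0,"dz":-0.0004,"wx":0,"wy":0,"wz":0},{"gripper":0,"dx":0,"dy":0,"dz":-0.0004,"wx":0,"wy":0,"wz":0}]' 10
python3 -m inch '[{"gripper":0.2,"dx":0,"dy":0,"dz":0,"wx":0,"wy":0,"wz":0},{"gripper":0.3,"dx":0,"dy":0,"dz":0,"wx":0,"wy":0,"wz":0},{"gripper":0.4,"dx":0,"dy":0,"dz":0,"wx":0,"wy":0,"wz":0},{"gripper":0.45,"dx":0,"dy":0,"dz":0,"wx":0,"wy":0,"wz":0},{"gripper":0.45,"dx":0,"dy":0,"dz":0,"wx":0,"wy":0,"wz":0}]'
python3 -m inch '[{"gripper":0.45,"dx":0,"dy":0,"dz":0.01,"wx":0,"wy":0,"wz":0},{"gripper":0.45,"dx":0,"dy":0,"dz":0.03,"wx":0,"wy":0,"wz":0},{"gripper":0.45,"dx":0,"dy":0,"dz":0.055,"wx":0,"wy":0,"wz":0},{"gripper":0.45,"dx":0,"dy":0,"dz":0.08,"wx":0,"wy":0,"wz":0},{"gripper":0.45,"dx":0,"dy":0,"dz":0.1,"wx":0,"wy":0,"wz":0}]'
python3 -m inch '[{"gripper":0.45,"dx":-0.02,"dy":0.02,"dz":0.01,"wx":0,"wy":0,"wz":0},{"gripper":0.45,"dx":-0.04,"dy":0.04,"dz":0.02,"wx":0,"wy":0,"wz":0},{"gripper":0.45,"dx":-0.06,"dy":0.07,"dz":0.03,"wx":0,"wy":0,"wz":0},{"gripper":0.45,"dx":-0.08,"dy":0.1,"dz":0.04,"wx":0,"wy":0,"wz":0},{"gripper":0.45,"dx":-0.08,"dy":0.1,"dz":0.04,"wx":0,"wy":0,"wz":0}]'
python3 - <<'E'
from cell import manip;import cv2
a=manip.camera("scene")[185:285,280:400];b=manip.camera("top")[150:270,320:420]
cv2.imwrite("pics/c5.png",cv2.hconcat([cv2.resize(a,(450,400),interpolation=2),cv2.resize(b,(334,400),interpolation=2)]))
E
```

```text
clock: 15.35
eef_pos: [504.2, -68.0, 94.9]
eef_rot: [3.14, -0.001, -0.356]
wrist_force: [5.8, -6.3, 3.2]
finger_gap: 12.0
finger_force: 10.0
clock: 15.77
eef_pos: [503.8, -67.0, 94.7]
eef_rot: [3.141, 0.001, -0.356]
wrist_force: [0.6, -0.2, -0.2]
finger_gap: 40.9
finger_force: 0.0
clock: 16.18
eef_pos: [504.3, -67.1, 197.6]
eef_rot: [-3.141, -0.002, -0.356]
wrist_force: [-0.9, -0.6, -0.3]
finger_gap: 42.5
finger_force: 0.0
clock: 16.6
eef_pos: [422.3, 36.0, 237.7]
eef_rot: [-3.14, -0.003, -0.353]
wrist_force: [0.3, -1.1, 1.0]
finger_gap: 42.3
finger_force: 0.0
```

View pics/c5.png

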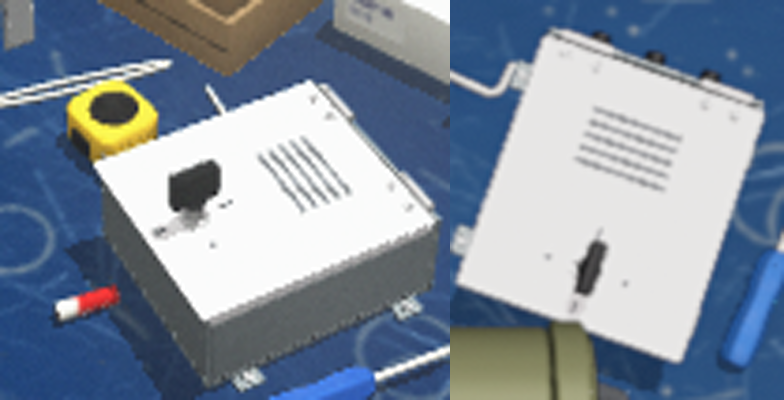

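The cover is shut, the wing (about 592,268) lies in line with the two bars, the visible bystanders haven't moved and the arm is clear, so I'm handing in.

```bash
python3 -c "from cell import manip;print(manip.sign_off())"
```

```text
the job is handed in; nothing more can be done
None
```

I eased the cover shut, pressed the knob to its felt bottom, turned it a quarter turn clockwise and let it spring up into its locked detent before letting go; the job was handed in at about 17 s with the arm clear, and no verdict was returned.

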